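# Close a label dispenser's web guide to the size flag with its thumbwheel

### The arm

A 7-joint arm with a two-finger parallel gripper is mounted at the origin on the work surface. World frame = base frame: x ahead of the robot, y to its left, z up, the work surface at z = 0. Lengths are in m, angles in rad, forces in N, time in s.
With the tool pointing down it reaches from about 0.4 to 0.85 m from the base axis. Payload 10.4 kg.
Tool frame: the origin (TCP) lies between the finger pads; the fingertips stand 17 mm ahead of it and the grasp point (between the pads) lies 2 mm behind it; z points along the fingers, y is the direction in which the jaws open and shut (so a half turn about z gives the same grasp; the last joint's range is limited). The gripper opens to 85 mm and grips with 20 to 120 N. Pads are 22 mm wide; open, the fingers measure 114 mm over their backs; the gripper's body (76 mm by 85 mm) begins 54 mm behind the grasp point. The pads swing forward as they close: fully open they stand 13 mm farther back than shut.
Start: joints at [1.19, 0.332, -0.065, 1.46, 0.022, 1.35, -0.088], TCP at [0.219, -0.585, 0.248] pointing down, gripper open.
Joint ranges: [-2.6, 2.6], [-0.5, 2.12], [-1.47, 1.34], [0.16, 2.42], [-1.27, 4.41], [0.06, 2.06], [-2.6, 2.6]. Speed limits (rad/s): [2.22, 2.22, 2.79, 2.79, 3.14, 3.14, 3.14].

### API

Orientations are given as a unit quaternion [x, y, z, w].
In Python, from workcell import manip gives the robot as it stands.
- The arm moves only by the tool jog_arm, never from a script. Its argument "steps" is one flat list of numbers, 5 for each row, row after row: the finger opening in m, from 0 to 0.0854, then the shift along the tool's x, y, z in m, then the turn about the tool's z in rad. In form: [gripper, x, y, z, twist, gripper, x, y, z, twist, ...]. A call has exactly 10 rows; each row is the pose to reach, as a shift and turn from the pose commanded when the call began, along the tool's axes at that moment; what a row does not reach only later rows make up. A row lasts 1/10 s, in which the tool goes at most 50 mm and 8.59 degrees, less where a joint would pass 70% of its speed; a pose out of reach is approached as far as the arm can. A call with a gripper value outside its range is refused whole. The fingers move at their own pace and stop on an object; "grip_force" is the grip in N (left out, the last holds). Time passes only in rows, so rows that repeat a pose let the fingers close, or fill a call up. It gives the time, the measured TCP pose, the force and the opening at its end, in the units of the state.
- manip.get_obs(): the state, without advancing time (a new reading comes with each control period).
- manip.camera(name): name is "scene" or "top" or "wrist"; returns (picture, depth): 420x560x3 uint8, red, green, blue; 420x560 float32, m along the optical axis (not along the pixel's ray), 0 where there is no reading.
- manip.calibration(name): a dict with "mtx" (3x3 intrinsics, pixels), "world_to_cam" (4x4, takes a point from world to camera coordinates). Camera axes: x right, y down, z forward; pixel columns grow to the right and rows downward; lengths in m; the calibration is good to about 2 mm. A picture is of the moment at which its call begins: read the wrist's pose just before it. calibration takes no time and is no camera call; for the wrist camera it gives the pose at the moment of the call.
- manip.hand_in(): hands the job in, once; it reports no verdict.
The state is a dict: "clock": time; "joint_pos": joint angles; "joint_velocities": joint speeds; "tau": joint torques, N m; "position": TCP position; "ee_rot": TCP orientation; "ft_force": force on the tool from outside, world axes, zero at the start; "torque": the same for the moment, N m; "grip_width": opening from 0.0 (shut) to 1.0 (fully open).
Only numpy, scipy, OpenCV 4.12 (cv2) and the standard library are available. Lean on these libraries where they do the work, as an engineer would, in place of code of your own. Each camera call takes 0.05 s, during which the arm holds its last target.

### The job

On the shop's packing counter, set the bench label dispenser for the roll on its spindle: with a light fingertip roll the knurled wheel, in as many strokes as it takes, until the sliding web guide has closed in and its black pointer stands on the red mark of the size flag. Move the guide only by rolling the wheel; do not push the guide or the flag, do not shift, knock or pick up anything else on the counter, and finish with the hand clear of everything.

Things in the scene. Friction and masses are not known exactly. Their poses are not given: they have to be found in the camera images.
- dispenser: Bench label dispenser, screwed to the counter: blue base 230 x 330 mm, aluminium bed 50 mm high, label roll (116 mm across) on a spindle at its +y end, top at 162 mm. Origin: centre of its underside. Its x axis is the way the sliding guide closes; y runs from the peel bar to the label roll. The grey wheel housing at its -x side is 56 mm high; nothing else within 60 mm of the wheel is above 61 mm.
- wheel_top (a point): Highest point of the knurled wheel's rim, mid-width, 64 mm above the counter; it does not move. Black-grey wheel with yellow ribs, 48 mm diameter, 20 mm wide, axle along the dispenser's y; its top 8 mm stands out of the housing. Rolling its top towards the dispenser's +x closes the guide, which moves 1/3 as far as the rim (8 mm per rad). Turns with about 1 N at the rim, stays where left.
- pointer_tip (a point): Tip of the black pointer (2.4 mm wide, lying along the dispenser's y) fixed to the sliding web guide, 54 mm above the counter, over a white scale with 5 mm ticks. It travels with the guide along the dispenser's x. It lies 79 mm from the wheel's middle in the dispenser's -y direction.
- flag_mark (a point): Front end, mid-width, of the red mark: a tongue 5 mm wide, 10 mm long on the small black size flag beside the scale, 53.5 mm above the counter, 1 mm in -y from the line the pointer tip runs on. At the start it is 14 to 48 mm further along the dispenser's +x than the pointer tip; the pointer is on the mark when both have the same place along the dispenser's x.
- web_guide: Sliding web guide: steel strip 120 mm long, 11 mm high on the bed, with the pointer and a brass rack; slides along the dispenser's x (56 mm in all), driven by the wheel. Not to be pushed itself. Its origin is not on it: it starts 0 to 20 mm in +x from the dispenser's origin and moves with the guide.
- guide_wheel: The knurled wheel itself (see wheel_top); origin at the middle of its axle, 40 mm above the counter.
- size_flag: Black size flag, 14 x 11 mm, carrying the red mark; not to be pushed. Its origin is not on it: it lies level with the counter, 139.5 mm in the dispenser's +y from the mark.
- spare_core: Bystander: empty cardboard core, ring 42 mm across, 34 mm high, standing on the dispenser's base plate beside the wheel housing; origin under its centre.
- label_roll: Bystander: spare roll of labels lying flat, 100 mm across, 30 mm high; origin under its centre.
- cracker_coil: Bystander: red and gold disc-shaped coil, 150 mm across, 46 mm high; origin under its centre.
- tube_a: Bystander: red and gold cardboard tube standing on end, 44 mm across, 115 mm high; origin under its centre.
- tube_b: Bystander: a second tube like tube_a.
- card_stack: Bystander: banded stack of white cards, 56 x 90 x 18 mm; origin under its centre.
- box_cutter: Bystander: yellow box cutter lying flat, 150 x 30 mm, 22 mm high; origin under its centre.
- calculator: Bystander: black desk calculator, 145 x 100 x 22 mm; origin under its centre.

How it is judged:
On the way:
1. the fingers roll the wheel (contact force between the fingers and guide_wheel above 0.3 N), for 0.1 s.
At the end, for the whole second after the job is handed in: The middle of the pointer's tip stands within the width of the red mark (2.5 mm either side of its middle), and the guide is at rest (x of pointer_tip in the frame of flag_mark between -0.0025 and 0.0025 m and linear speed of web_guide below 0.002 m/s); the robot touches nothing.
It fails at once if the web guide is pushed directly instead of through its wheel (contact force between web_guide and anything else above 1 N).
It fails at once if the size flag is pushed (contact force between size_flag and anything else above 1 N).
It fails at once if the wheel is pressed much harder than a light fingertip (over 40 N) (contact force between guide_wheel and anything else above 40 N).
It fails at once if something else on the counter is shifted by more than 15 mm or lifted (distance of any of spare_core, label_roll, cracker_coil, tube_a, tube_b, card_stack, box_cutter, calculator from where it was at the start of the episode above 0.015 m).
It fails at once if one of the standing tubes is tipped (angle between any of tube_a, tube_b's own z axis and vertical above 0.3 rad).
It also fails if it takes over 48 s, if anything falls off the work surface, if the arm or the gripper's body presses on something with over 40 N, if the wrist force passes 120 N, or if a joint passes its speed limit or range.

## Working session

There is one attempt and no reset: what is moved stays moved. The work goes in short steps, Python scripts to look and compute and a tool call to move; the robot and the scene stay as the last step left them, time stands still between calls to the robot, and variables do not carry over. Pictures are saved under pics/ and viewed, and the job is handed in when it is done.

Besides the shell and the picture viewer there is one more tool, called after "Call:" by a JSON object that holds its "fn" and its "kwargs", one argument or row to a line. jog_arm: Moves the arm, as the interface text tells. Its arguments: {"type":"object","properties":{"steps":{"type":"array"},"grip_force":{"type":"number"}},"required":["steps"]}

```bash
mkdir -p pics; cat > h.py <<'E'
import numpy as np, cv2
from workcell import manip
def shot(name,fn):
    cal=manip.calibration(name)
    rgb,d=manip.camera(name)
    cv2.imwrite('pics/%s.png'%fn,cv2.cvtColor(rgb,cv2.COLOR_RGB2BGR))
    np.savez('pics/%s.npz'%fn,rgb=rgb,d=d,K=cal['mtx'],T=cal['world_to_cam'])
def load(fn):
    z=np.load('pics/%s.npz'%fn); return z['rgb'],z['d'],np.array(z['K']),np.array(z['T'])
def onplane(fn,u,v,zz):
    _,_,K,T=load(fn); Ti=np.linalg.inv(T)
    r=Ti[:3,:3]@np.linalg.inv(K)@np.array([u,v,1.]); o=Ti[:3,3]
    return o+r*(zz-o[2])/r[2]
def dep(fn,u,v):
    _,d,K,T=load(fn); Ti=np.linalg.inv(T)
    c=np.linalg.inv(K)@np.array([u,v,1.])*d[int(v),int(u)]
    return Ti[:3,:3]@c+Ti[:3,3]
E
python3 - <<'E'
from h import *
o=manip.get_obs(); print({k:np.round(v,3) for k,v in o.items()})
shot('top','top0'); shot('scene','scene0')
E
```

```text
{'clock': np.float64(0.0), 'joint_pos': array([ 1.19 ,  0.333, -0.065,  1.461,  0.022,  1.35 , -0.088]), 'joint_velocities': array([-0.001, -0.001, -0.002, -0.002, -0.001,  0.001,  0.001]), 'tau': array([-0.0000e+00, -6.2545e+01,  4.9000e-02, -3.9159e+01,  1.6000e-02,
        1.0000e-02,  0.0000e+00]), 'position': array([ 0.219, -0.585,  0.248]), 'ee_rot': array([ 0.984,  0.178, -0.   , -0.001]), 'ft_force': array([-0.144, -0.683, -0.004]), 'torque': array([ 0.031, -0.003, -0.004]), 'grip_width': np.float64(1.001)}
```

View pics/top0.png

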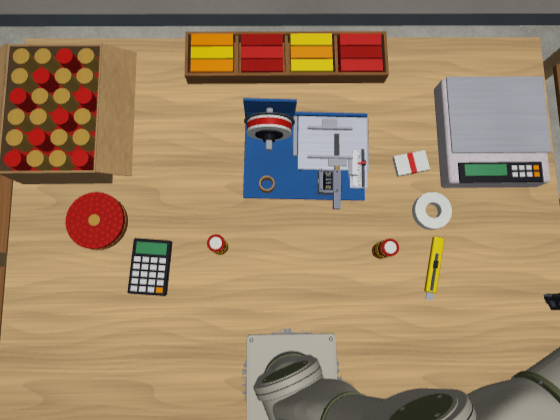

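View pics/scene0.png

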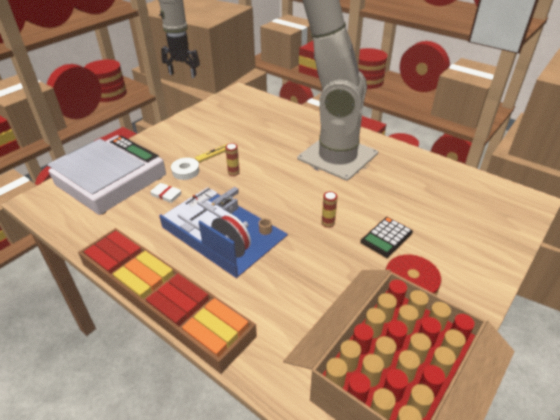

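The top view has the dispenser at about (305,150). The roll is at (268,125), the wheel housing at (328,181), and a red spot, probably the mark, at (363,162). I'll zoom in there.

```bash
python3 - <<'E'
from h import *
im=cv2.imread('pics/top0.png')[90:215,235:385]
cv2.imwrite('pics/top0c.png',cv2.resize(im,None,fx=5,fy=4.8,interpolation=cv2.INTER_CUBIC)[:600,:800])
for n,u,v,z in [('wheel',328,181,.064),('red',363,162,.0535),('bl',244,198,.0),('br',366,200,.0),('tr',368,116,0),('core',267,184,.034)]:
    print(n,onplane('top0',u,v,z).round(4),dep('top0',u,v).round(4))
_,_,K,T=load('top0');print(K,np.linalg.inv(T).round(3))
E
```

```text
wheel [ 0.5047 -0.1017  0.064 ] [ 0.5044 -0.1015  0.0652]
red [ 0.5577 -0.1981  0.0535] [ 0.557  -0.1976  0.0561]
bl [0.4739 0.1208 0.    ] [0.473  0.1206 0.0048]
br [ 0.4645 -0.2127  0.    ] [ 0.4651 -0.2134 -0.0032]
tr [ 0.7054 -0.2297  0.    ] [ 0.7046 -0.2292  0.0023]
core [0.5048 0.0578 0.034 ] [0.5084 0.0577 0.0175]
[[477.8826868    0.         276.42024201]
 [  0.         477.8826868  203.94728405]
 [  0.           0.           1.        ]] [[-0.015 -0.985  0.17   0.235]
 [-1.     0.011 -0.021  0.061]
 [ 0.019 -0.17  -0.985  1.282]
 [ 0.     0.     0.     1.   ]]
```

View pics/top0c.png

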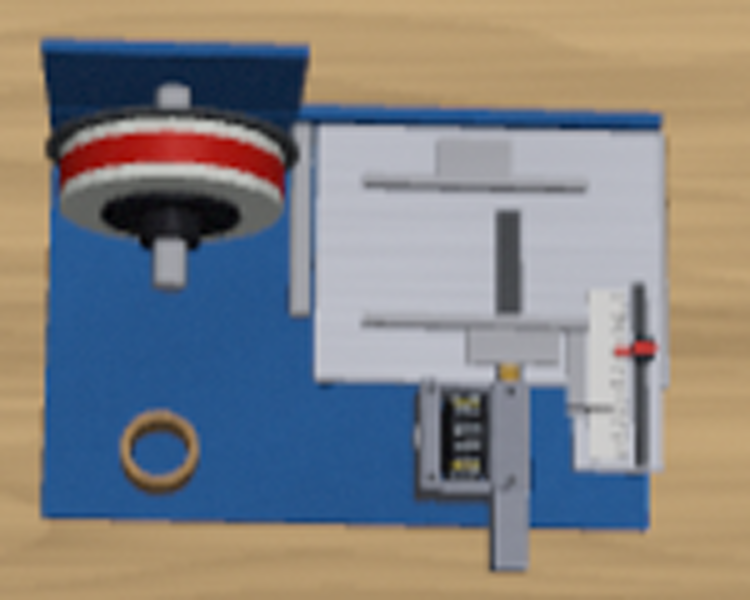

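Call:
{"fn": "jog_arm", "kwargs": {
  "steps": [0, 0.03, -0.023, 0, 0.05, 0, 0.07, -0.054, 0, 0.13, 0, 0.11, -0.085, 0, 0.21, 0, 0.15, -0.116, 0, 0.29, 0, 0.19, -0.147, 0, 0.37, 0, 0.23, -0.178, 0, 0.385, 0, 0.27, -0.209, 0, 0.385, 0, 0.31, -0.24, 0, 0.385, 0, 0.35, -0.271, 0, 0.385, 0, 0.39, -0.302, 0, 0.385],
  "grip_force": 20
}}

```text
clock: 1.1
position: [0.4761, -0.1687, 0.2483]
ee_rot: [1.0, -0.014, -0.0, 0.0]
ft_force: [0.1, -0.6, -0.2]
grip_width: -0.001
```

```bash
python3 - <<'E'
from h import *
shot('wrist','w1')
o=manip.get_obs(); print({k:np.round(v,4) for k,v in o.items() if k!='tau'})
_,_,K,T=load('w1');print(np.linalg.inv(T).round(3))
E
```

```text
{'clock': np.float64(1.15), 'joint_pos': array([ 0.6376,  0.0952, -0.4265,  1.7512,  0.0372,  1.3024, -1.3857]), 'joint_velocities': array([ 0.0369, -0.021 ,  0.0233,  0.0198, -0.0293,  0.0032,  0.1854]), 'position': array([ 0.48  , -0.16  ,  0.2485]), 'ee_rot': array([ 1.    , -0.0089,  0.001 , -0.0016]), 'ft_force': array([ 1.3073,  8.5288, -0.9554]), 'torque': array([ 0.473 , -0.0619,  0.0263]), 'grip_width': np.float64(0.0017)}
[[-0.027 -0.946 -0.324  0.559]
 [-1.     0.026  0.007 -0.171]
 [ 0.001  0.324 -0.946  0.375]
 [ 0.     0.     0.     1.   ]]
```

View pics/w1.png

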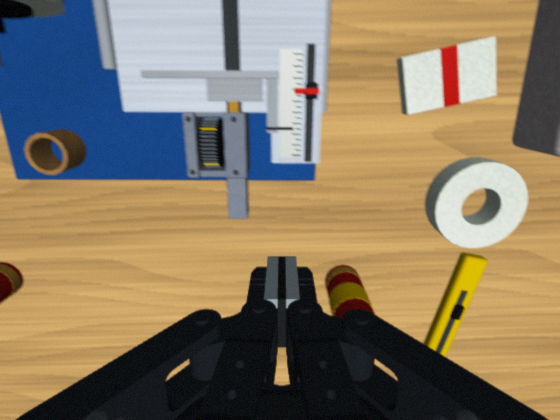

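The wrist view shows the wheel at about (210,142), the pointer tip at about (292,128), the red mark's front end at about (296,91), and the fingertips at (282,262). The arm was still settling, so I'll retake it and measure.

```bash
python3 - <<'E'
from h import *
shot('wrist','w1b'); shot('wrist','w2')
o=manip.get_obs(); print({k:np.round(v,4) for k,v in o.items() if k in('clock','position','ee_rot','ft_force','joint_velocities')})
im=cv2.imread('pics/w2.png')
cv2.imwrite('pics/w2c.png',cv2.resize(im[30:190,160:340],None,fx=4.4,fy=3.7,interpolation=cv2.INTER_CUBIC)[:600,:800])
E
```

```text
{'clock': np.float64(1.25), 'joint_velocities': array([ 0.0454, -0.0062,  0.0716,  0.0103,  0.0166,  0.0052,  0.0333]), 'position': array([ 0.4769, -0.167 ,  0.2481]), 'ee_rot': array([ 9.999e-01, -1.040e-02,  0.000e+00, -4.000e-04]), 'ft_force': array([-0.2774, -0.1638, -0.3325])}
```

View pics/w2c.png

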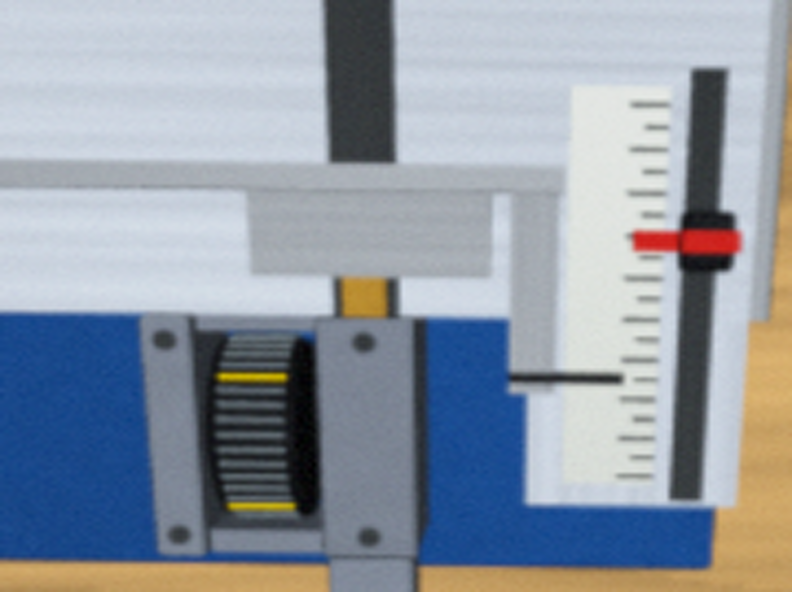

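```bash
python3 - <<'E'
from h import *
c=lambda x,y:(160+(x)/4.4-.4,30+y/3.7-.4)
for n,x,y,z in [('tip',622,379,.054),('red',633,241,.0535),('redflagend',738,241,.0535),('wheelmid',253,430,.064),('pinbaseL',512,378,.054),
 ('b1',164,340,.056),('b2',363,343,.056),('b3',179,535,.056),('b4',369,537,.056),('tick_top',650,104,.053),('tick_bot',635,477,.053)]:
    u,v=c(x,y); print(n,(round(u,1),round(v,1)),onplane('w2',u,v,z).round(4),dep('w2',u,v).round(4))
# wheel depth profile: world points around wheel with max z
_,d,K,T=load('w2');Ti=np.linalg.inv(T)
vv,uu=np.mgrid[115:175,200:240]
P=np.stack([uu,vv,np.ones_like(uu)],-1)@np.linalg.inv(K).T*d[115:175,200:240,None]
P=P@Ti[:3,:3].T+Ti[:3,3]
m=P[...,2]>.0575
Q=P[m]; print(m.sum(),Q.min(0),Q.max(0),Q.mean(0))
s=Q[Q[:,2]>.062];print(len(s),s.min(0),s.max(0),s.mean(0))
E
```

```text
tip (301.0, 132.0) [ 0.524  -0.1831  0.054 ] [ 0.5242 -0.183   0.0555]
red (303.5, 94.7) [ 0.5574 -0.1853  0.0535] [ 0.5574 -0.1854  0.0513]
redflagend (327.3, 94.7) [ 0.557  -0.2071  0.0535] [ 0.5571 -0.2061  0.0608]
wheelmid (217.1, 145.8) [ 0.5139 -0.1049  0.064 ] [ 0.5137 -0.1047  0.0629]
pinbaseL (276.0, 131.8) [ 0.5247 -0.1595  0.054 ] [ 0.5248 -0.1595  0.0556]
b1 (196.9, 121.5) [ 0.5355 -0.0863  0.056 ] [ 0.5355 -0.0866  0.057 ]
b2 (242.1, 122.3) [ 0.534  -0.1283  0.056 ] [ 0.5341 -0.1284  0.0573]
b3 (200.3, 174.2) [ 0.4854 -0.0848  0.056 ] [ 0.4857 -0.0852  0.0576]
b4 (243.5, 174.7) [ 0.4841 -0.1269  0.056 ] [ 0.4847 -0.1272  0.0584]
tick_top (307.3, 57.7) [ 0.5884 -0.1886  0.053 ] [ 0.5885 -0.1887  0.0522]
tick_bot (303.9, 158.5) [ 0.4986 -0.186   0.053 ] [ 0.4983 -0.1861  0.0518]
818 [ 0.48539497 -0.16556364  0.05750206] [ 0.56107841 -0.08488114  0.37466427] [ 0.51274525 -0.1057172   0.06339789]
458 [ 0.49831919 -0.16556364  0.0620017 ] [ 0.56107841 -0.09449516  0.37466427] [ 0.51235234 -0.10503453  0.06638854]
```

Wheel top is at about (0.511, −0.1045, 0.064). The tip-to-wheel offset in y comes out at 78 mm against the stated 79 mm. The gap from tip to mark is about 33.4 mm, so the rim has to travel about 100 mm. Yaw is about −1.8°. Next I'll move above the wheel.

Call:
{"fn": "jog_arm", "kwargs": {
  "steps": [0, 0.008, -0.022, 0.01, 0.01, 0, 0.016, -0.042, 0.03, 0.01, 0, 0.022, -0.061, 0.05, 0.01, 0, 0.022, -0.061, 0.075, 0.01, 0, 0.022, -0.061, 0.1, 0.01, 0, 0.022, -0.061, 0.12, 0.01, 0, 0.022, -0.061, 0.135, 0.01, 0, 0.022, -0.061, 0.145, 0.01, 0, 0.022, -0.061, 0.145, 0.01, 0, 0.022, -0.061, 0.145, 0.01]
}}

```text
clock: 2.25
position: [0.4994, -0.1107, 0.1038]
ee_rot: [1.0, -0.019, 0.0, 0.0]
ft_force: [-0.3, -0.0, 0.3]
grip_width: 0.003
```

```bash
python3 - <<'E'
from h import *
shot('wrist','w3')
o=manip.get_obs(); print({k:np.round(v,4) for k,v in o.items() if k in('clock','position','ee_rot','ft_force','joint_velocities')})
E
```

```text
{'clock': np.float64(2.3), 'joint_velocities': array([-0.0003, -0.0053, -0.0041, -0.0023,  0.0024, -0.0013, -0.0006]), 'position': array([ 0.4996, -0.1106,  0.1041]), 'ee_rot': array([ 9.998e-01, -1.880e-02,  5.000e-04,  2.000e-04]), 'ft_force': array([-0.1733,  0.6439, -0.148 ])}
```

View pics/w3.png

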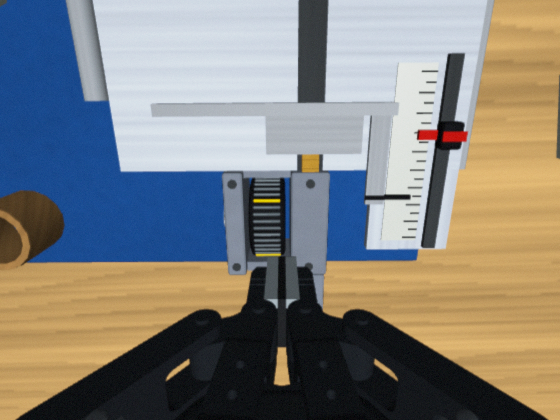

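The wrist view shows the wheel at about (267,216), the pointer tip at about (410,197), the red mark's front end at about (418,135), and the fingertips at about (282,260). I'll refine the measurements from this closer view.

```bash
python3 - <<'E'
from h import *
R=np.array([1,-.034,0]); 
for n,u,v,z in [('wheel',267.5,216,.064),('wL',250.5,216,.062),('wR',284,216,.062),('tip',410,197,.054),('red',417.5,134.5,.0535),('fingertipfront',282,258,.087),('fl',266,258,.087),('fr',298,258,.087)]:
    print(n,onplane('w3',u,v,z).round(4),dep('w3',u,v).round(4))
_,d,K,T=load('w3');Ti=np.linalg.inv(T)
a,b,c,e=170,256,252,282
vv,uu=np.mgrid[a:b,c:e]
P=np.stack([uu,vv,np.ones_like(uu)],-1)@np.linalg.inv(K).T*d[a:b,c:e,None]
P=P@Ti[:3,:3].T+Ti[:3,3]
Q=P[(P[...,2]>.0575)&(P[...,2]<.067)]
for x0 in np.arange(.49,.535,.003):
    s=Q[abs(Q[:,0]-x0)<.0015]
    if len(s): print(round(x0,3),len(s),s[:,2].mean().round(4),s[:,1].min().round(4),s[:,1].max().round(4))
im=cv2.imread('pics/w3.png')
cv2.imwrite('pics/w3c.png',cv2.resize(im[170:360,200:360],None,fx=3.1,fy=3.1,interpolation=cv2.INTER_CUBIC))
E
```

```text
wheel [ 0.5194 -0.1048  0.064 ] [ 0.5188 -0.1047  0.0625]
wL [ 0.519  -0.0955  0.062 ] [ 0.5188 -0.0955  0.0616]
wR [ 0.5183 -0.1135  0.062 ] [ 0.5183 -0.1135  0.0621]
tip [ 0.5238 -0.1834  0.054 ] [ 0.5242 -0.1829  0.0552]
red [ 0.5578 -0.1845  0.0535] [ 0.5576 -0.185   0.0523]
fingertipfront [ 0.5064 -0.1119  0.087 ] [ 0.5097 -0.112   0.0933]
fl [ 0.5067 -0.1043  0.087 ] [ 0.4857 -0.1015  0.0472]
fr [ 0.5061 -0.1195  0.087 ] [ 0.4896 -0.1207  0.056 ]
0.493 5 0.0576 -0.1092 -0.0972
0.496 85 0.0593 -0.1111 -0.0945
0.499 117 0.0612 -0.1112 -0.0948
0.502 112 0.063 -0.1113 -0.095
0.505 127 0.0639 -0.1114 -0.0955
0.508 134 0.0644 -0.1115 -0.0956
0.511 160 0.0645 -0.1117 -0.0959
0.514 173 0.0644 -0.1118 -0.096
0.517 176 0.0639 -0.1119 -0.0962
0.52 173 0.063 -0.112 -0.0964
0.523 187 0.0616 -0.1121 -0.0963
0.526 193 0.0595 -0.1122 -0.0965
0.529 64 0.0583 -0.1122 -0.0966
0.532 1 0.0587 -0.1011 -0.1011
```

View pics/w3c.png

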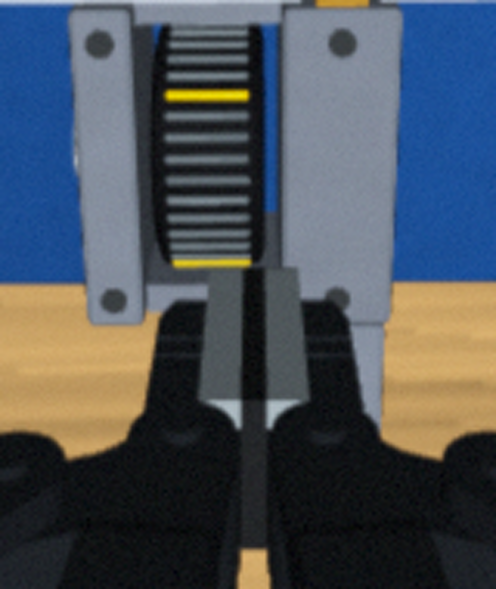

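Call:
{"fn": "jog_arm", "kwargs": {
  "steps": [0, 0.001, -0.003, 0.003, 0, 0, 0.002, -0.0065, 0.008, 0, 0, 0.002, -0.0065, 0.013, 0, 0, 0.002, -0.0065, 0.017, 0, 0, 0.002, -0.0065, 0.019, 0, 0, 0.002, -0.0065, 0.021, 0, 0, 0.002, -0.0065, 0.022, 0, 0, 0.002, -0.0065, 0.0225, 0, 0, 0.002, -0.0065, 0.023, 0, 0, 0.002, -0.0065, 0.023, 0]
}}

```text
clock: 3.3
position: [0.5018, -0.1039, 0.0808]
ee_rot: [1.0, -0.019, 0.0, 0.0]
ft_force: [-1.9, -0.0, 4.5]
grip_width: -0.003
```

Contact force is 4.5 N. Now the first stroke.

Call:
{"fn": "jog_arm", "kwargs": {
  "steps": [0, 0.002, 0, 0.0003, 0, 0, 0.004, 0, 0.0003, 0, 0, 0.006, 0, 0.0003, 0, 0, 0.008, 0, 0.0003, 0, 0, 0.01, 0, 0.0003, 0, 0, 0.012, 0, 0.0003, 0, 0, 0.014, 0, 0.0003, 0, 0, 0.016, 0, 0.0003, 0, 0, 0.018, 0, 0.0003, 0, 0, 0.018, 0, 0.0003, 0]
}}

```text
clock: 4.3
position: [0.5206, -0.1045, 0.0809]
ee_rot: [1.0, -0.019, 0.001, 0.0]
ft_force: [1.6, 0.6, 6.2]
grip_width: -0.001
```

```bash
python3 - <<'E'
from h import *
o=manip.get_obs(); print({k:np.round(v,4) for k,v in o.items() if k in('clock','position','ee_rot','ft_force')})
shot('wrist','w4')
E
```

```text
{'clock': np.float64(4.3), 'position': array([ 0.5206, -0.1045,  0.0809]), 'ee_rot': array([ 9.998e-01, -1.850e-02,  1.100e-03,  2.000e-04]), 'ft_force': array([1.6123, 0.5551, 6.208 ])}
```

View pics/w4.png

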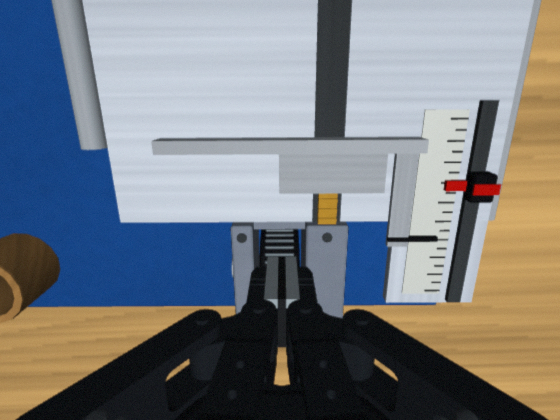

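After stroke 1 the pointer tip is at about (437,239) and the mark's front end at about (446,186), so the pointer has moved closer.

```bash
cat >> h.py <<'E'
def gap(fn,tip,red):
    a=onplane(fn,*tip,.054);b=onplane(fn,*red,.0535);ax=np.array([1,-.036])/np.hypot(1,.036)
    print(fn,a.round(4),b.round(4),'gap mm',(1e3*(b-a)[:2]@ax).round(2))
E
python3 - <<'E'
from h import *
gap('w3',(410,197),(417.5,134.5)); gap('w4',(437,239),(446,185.5))
E
```

```text
w3 [ 0.5238 -0.1834  0.054 ] [ 0.5578 -0.1845  0.0535] gap mm 33.96
w4 [ 0.53   -0.1837  0.054 ] [ 0.5577 -0.1851  0.0535] gap mm 27.68
```

No slip: the guide moved 6.3 mm for an 18 mm stroke, against 6.0 mm expected. I'll run lift, return and stroke cycles.

Call:
{"fn": "jog_arm", "kwargs": {
  "steps": [0, 0, 0, -0.006, 0, 0, -0.006, 0, -0.006, 0, 0, -0.019, 0, -0.006, 0, 0, -0.019, 0, -0.002, 0, 0, -0.019, 0, 0, 0, 0, -0.016, 0, 0, 0, 0, -0.012, 0, 0, 0, 0, -0.008, 0, 0, 0, 0, -0.004, 0, 0, 0, 0, 0, 0, 0, 0]
}}

```text
clock: 5.35
position: [0.5208, -0.1047, 0.0809]
ee_rot: [1.0, -0.019, 0.001, 0.0]
ft_force: [-0.9, -0.5, 6.8]
grip_width: -0.004
```

```bash
python3 - <<'E'
from h import *
shot('wrist','w5')
o=manip.get_obs(); print({k:np.round(v,4) for k,v in o.items() if k in('clock','position','ee_rot','ft_force')})
E
```

```text
{'clock': np.float64(5.4), 'position': array([ 0.5213, -0.1047,  0.0808]), 'ee_rot': array([ 9.998e-01, -1.860e-02,  1.300e-03,  2.000e-04]), 'ft_force': array([-0.4312, -0.0311,  7.1703])}
```

View pics/w5.png

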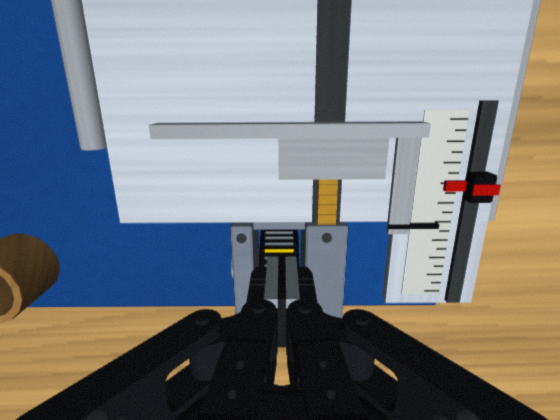

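After stroke 2 the pointer tip is at (438,226) and the mark at (446,186), again a clean stroke. Repeating.

Call:
{"fn": "jog_arm", "kwargs": {
  "steps": [0, 0, 0, -0.006, 0, 0, -0.006, 0, -0.006, 0, 0, -0.019, 0, -0.006, 0, 0, -0.019, 0, -0.002, 0, 0, -0.019, 0, 0, 0, 0, -0.016, 0, 0, 0, 0, -0.012, 0, 0, 0, 0, -0.008, 0, 0, 0, 0, -0.004, 0, 0, 0, 0, 0, 0, 0, 0]
}}

```text
clock: 6.4
position: [0.5208, -0.1047, 0.0809]
ee_rot: [1.0, -0.019, 0.001, 0.0]
ft_force: [-0.8, 0.6, 7.1]
grip_width: 0.001
```

```bash
python3 - <<'E'
from h import *
shot('wrist','w6')
gap('w5',(438,226),(446,185.5))
E
```

```text
w5 [ 0.5373 -0.1836  0.054 ] [ 0.5579 -0.1853  0.0535] gap mm 20.63
```

View pics/w6.png

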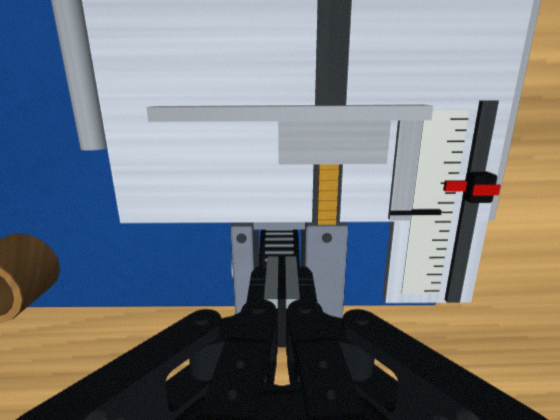

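After stroke 3 the tip is at about (440,212), a gap of roughly 14 mm. One more full stroke.

Call:
{"fn": "jog_arm", "kwargs": {
  "steps": [0, 0, 0, -0.006, 0, 0, -0.006, 0, -0.006, 0, 0, -0.019, 0, -0.006, 0, 0, -0.019, 0, -0.002, 0, 0, -0.019, 0, 0, 0, 0, -0.016, 0, 0, 0, 0, -0.012, 0, 0, 0, 0, -0.008, 0, 0, 0, 0, -0.004, 0, 0, 0, 0, 0, 0, 0, 0]
}}

```text
clock: 7.45
position: [0.5209, -0.1047, 0.0809]
ee_rot: [1.0, -0.019, 0.001, 0.0]
ft_force: [0.3, -0.0, 6.7]
grip_width: -0.004
```

```bash
python3 - <<'E'
from h import *
shot('wrist','w7'); gap('w6',(440,212),(446,185.5))
im=cv2.imread('pics/w7.png')
cv2.imwrite('pics/w7c.png',cv2.resize(im[150:250,380:510],None,fx=6,fy=6,interpolation=cv2.INTER_CUBIC))
E
```

```text
w6 [ 0.5447 -0.1837  0.054 ] [ 0.5579 -0.1852  0.0535] gap mm 13.26
```

View pics/w7c.png

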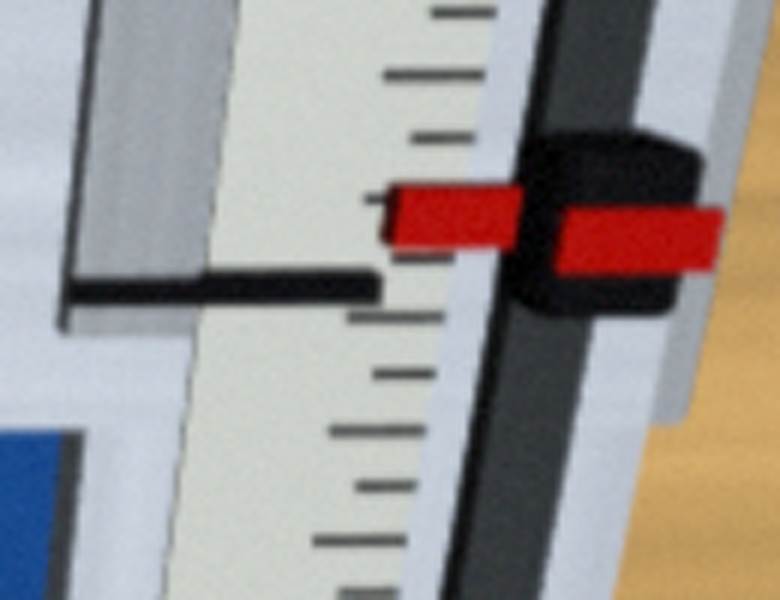

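The tip's mid end is at full-picture (443.2,197.5) and the middle of the red front end at (445,186).

```bash
python3 - <<'E'
from h import *
gap('w7',(380+380/6-.4,150+287/6-.4),(380+390/6-.4,150+217/6-.4))
o=manip.get_obs(); print({k:np.round(v,4) for k,v in o.items() if k in('clock','position','ft_force')})
E
```

```text
w7 [ 0.5522 -0.1842  0.054 ] [ 0.5578 -0.1846  0.0535] gap mm 5.67
{'clock': np.float64(7.5), 'position': array([ 0.5213, -0.1046,  0.0808]), 'ft_force': array([ 0.7319, -0.1172,  7.2263])}
```

Call:
{"fn": "jog_arm", "kwargs": {
  "steps": [0, 0, 0, -0.006, 0, 0, -0.006, 0, -0.006, 0, 0, -0.018, 0, -0.006, 0, 0, -0.018, 0, -0.003, 0, 0, -0.018, 0, 0, 0, 0, -0.018, 0, 0, 0, 0, -0.015, 0, 0, 0, 0, -0.012, 0, 0, 0, 0, -0.009, 0, 0, 0, 0, -0.009, 0, 0, 0]
}}

```text
clock: 8.5
position: [0.512, -0.1044, 0.081]
ee_rot: [1.0, -0.019, 0.001, 0.0]
ft_force: [1.3, -1.1, 8.5]
grip_width: -0.001
```

```bash
python3 - <<'E'
from h import *
shot('wrist','w8')
o=manip.get_obs(); print({k:np.round(v,4) for k,v in o.items() if k in('clock','position','ft_force')})
im=cv2.imread('pics/w8.png')
cv2.imwrite('pics/w8c.png',cv2.resize(im[120:220,370:500],None,fx=6,fy=6,interpolation=cv2.INTER_CUBIC))
E
```

```text
{'clock': np.float64(8.55), 'position': array([ 0.512 , -0.1044,  0.081 ]), 'ft_force': array([ 1.7101, -0.7236,  7.7321])}
```

View pics/w8c.png

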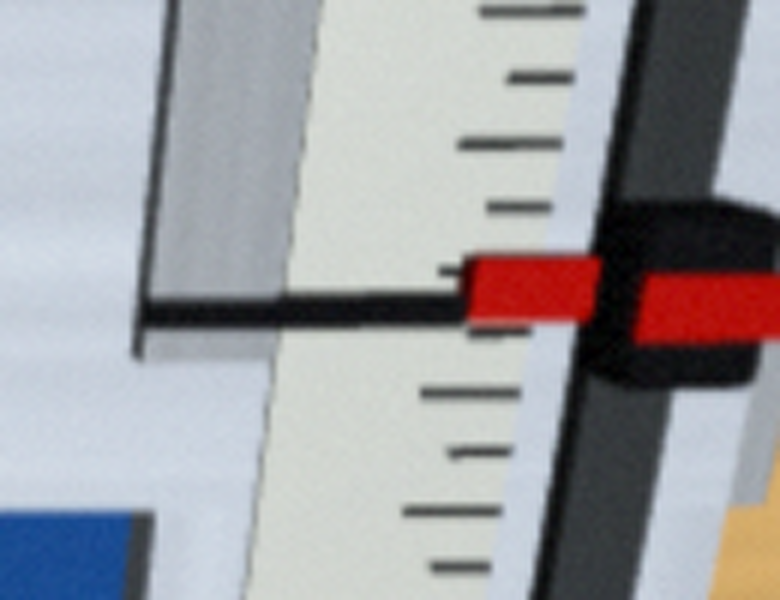

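The tip's mid end is at crop (463,309) and the red mark's middle at (472,289), so about 1.6 mm remain. I'll add a small roll of about 4 mm.

Call:
{"fn": "jog_arm", "kwargs": {
  "steps": [0, 0.001, 0, 0, 0, 0, 0.002, 0, 0, 0, 0, 0.003, 0, 0, 0, 0, 0.004, 0, 0, 0, 0, 0.004, 0, 0, 0, 0, 0.004, 0, 0, 0, 0, 0.004, 0, 0, 0, 0, 0.004, 0, 0, 0, 0, 0.004, 0, 0, 0, 0, 0.004, 0, 0, 0]
}}

```text
clock: 9.55
position: [0.5156, -0.1045, 0.0809]
ee_rot: [1.0, -0.019, 0.001, 0.0]
ft_force: [-0.2, -0.3, 8.4]
grip_width: 0.002
```

```bash
python3 - <<'E'
from h import *
gap('w8',(370+463/6-.4,120+309/6-.4),(370+472/6-.4,120+289/6-.4))
shot('wrist','w9')
im=cv2.imread('pics/w9.png')
cv2.imwrite('pics/w9c.png',cv2.resize(im[130:230,370:500],None,fx=6,fy=6,interpolation=cv2.INTER_CUBIC))
E
```

```text
w8 [ 0.5562 -0.1843  0.054 ] [ 0.5576 -0.1851  0.0535] gap mm 1.48
```

View pics/w9c.png

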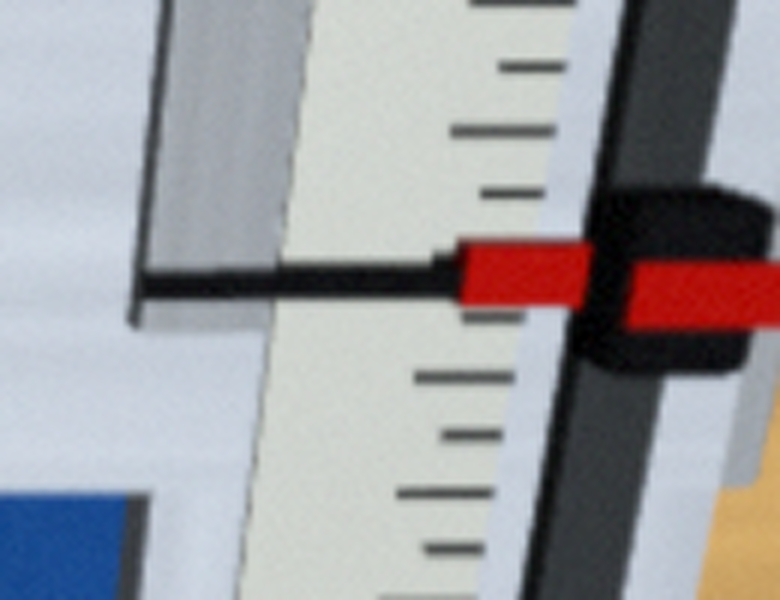

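The pointer's mid end is at crop (455,279) and the red middle at (464,273), so about 0.4 mm remain, well inside ±2.5 mm. I'll lift straight up and check again.

Call:
{"fn": "jog_arm", "kwargs": {
  "steps": [0, 0, 0, -0.002, 0, 0, 0, 0, -0.006, 0, 0, 0, 0, -0.015, 0, 0, 0, 0, -0.03, 0, 0, 0, 0, -0.05, 0, 0, 0, 0, -0.07, 0, 0, 0, 0, -0.09, 0, 0, 0, 0, -0.1, 0, 0, 0, 0, -0.1, 0, 0, 0, 0, -0.1, 0]
}}

```text
clock: 10.6
position: [0.5142, -0.1043, 0.1797]
ee_rot: [1.0, -0.019, -0.0, 0.0]
ft_force: [0.5, 0.5, -0.5]
grip_width: -0.002
```

```bash
python3 - <<'E'
from h import *
shot('wrist','w10'); shot('top','top1')
o=manip.get_obs(); print({k:np.round(v,4) for k,v in o.items() if k in('clock','position','ft_force')})
im=cv2.imread('pics/w10.png'); cv2.imwrite('pics/w10c.png',cv2.resize(im[60:160,280:410],None,fx=6,fy=6,interpolation=cv2.INTER_CUBIC))
E
```

```text
{'clock': np.float64(10.7), 'position': array([ 0.5139, -0.1042,  0.1791]), 'ft_force': array([-0.3047,  0.1605,  0.0638])}
```

View pics/w10c.png

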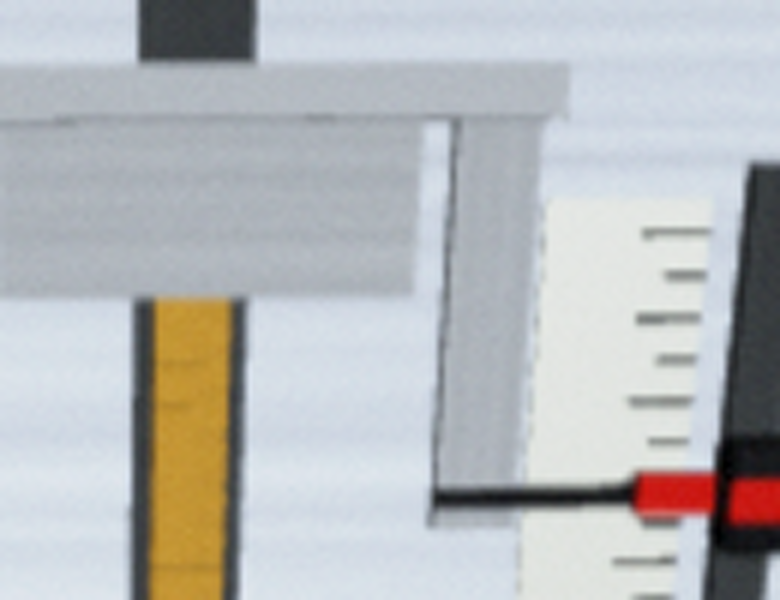

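View pics/top1.png

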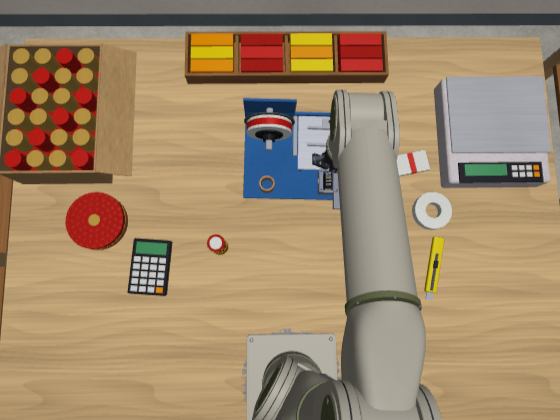

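With the hand about 100 mm clear, the pointer tip at crop (630,493) lines up with the middle of the red mark at (637,493). The visible bystanders haven't moved; tube_b is hidden under the forearm. I'll check it in the scene camera before handing in.

```bash
python3 - <<'E'
from h import *
shot('scene','scene1')
gap('w10',(280+630/6-.4,60+493/6-.4),(280+637/6-.4,60+493/6-.4))
E
```

```text
w10 [ 0.5578 -0.184   0.054 ] [ 0.5576 -0.185   0.0535] gap mm -0.07
```

View pics/scene1.png

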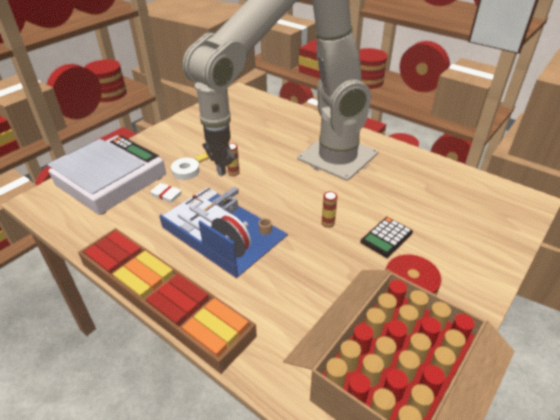

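The scene view shows both tubes standing where they were, at (232,160) and (329,209), and the hand above the dispenser touching nothing.

```bash
python3 - <<'E'
from h import *
print(manip.hand_in()); print(manip.get_obs()['clock'])
E
```

```text
the job is handed in; nothing more can be done
None
the job is handed in; nothing more can be done
```

The pointer now stands on the red mark, and the job is handed in at about 10.8 s of the 48 s allowed. I rolled the wheel with the closed fingertips at roughly 5–8 N: four full strokes, then one shorter stroke finished with a small extra roll.

**Pointer:** after lifting clear, the wrist camera put the tip about 0.1 mm from the middle of the mark, against the 2.5 mm allowed.

**Hand and bystanders:** the hand ended about 100 mm above the wheel with contact force near zero. In the pictures every bystander was where it started and both tubes were standing.

**One disagreement:** the guide moved 7–7.6 mm on each of the later full strokes, where a 19 mm roll should give about 6.3 mm. I didn't find out why, so I measured again after every stroke and did not rely on the ratio.

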